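# Check the clearance under a polishing head with a taper gauge

## Task

Check the clearance under the polishing head: pick up the taper gauge by its black handle, lay its blade flat on the bare platen on the side away from the pillar, and slide it tip first under the rim of the specimen-mover plate until it drags snugly between platen and plate, without forcing the sprung plate up. Do not let go: finish while still holding the gauge by its handle, flat and still at that depth, for the reading. Leave the two specimen mounts and the paste jar where they are.

Things in the scene. Friction and masses are not known exactly. Their poses are not given: they have to be found in the camera images.
- gauge_grip (a point): Centre of the taper gauge's handle, a black block 75 mm long, 18 wide, 28 high with two steel pins, lying on the counter; 14 mm above its flat underside. x points along the gauge to the blade's tip, z up. The gauge weighs about 0.13 kg.
- gauge_tip (a point): Middle of the blade's tip edge, on the gauge's flat underside, 162 mm ahead of gauge_grip; same axes. The steel blade, 16 mm wide, has its underside flush with the handle's; 1.5 mm thick at the tip, its upper face slopes evenly up to 8 mm thick 110 mm behind the tip, then level to the handle. It fills a gap of g mm at (g - 1.5) x 17 mm behind the tip.
- gauge: The whole taper gauge; origin on its underside below the middle of the handle, axes as gauge_grip.
- platen_top (a point): Centre of the upper face of the platen, a bare flat fixed aluminium disc 250 mm in diameter, 75 mm above the counter. +y points from here to the steel pillar (215 mm away, 60 mm thick, 385 mm tall) that carries the head; -y is the open side; z up.
- machine: The fixed white console with platen and pillar; origin 75 mm below platen_top, same axes. Its deck (35 mm below the platen's face) spans x -170 to 170, y -170 to 270 mm; a black bowl rim 314 mm across lies 19 mm below the face. A water nozzle stands at x 135, y 165 mm, its spout reaching to x 92, y 65 mm, 111 mm above the counter.
- plate_under (a point): Centre of the underside of the specimen-mover plate, a level round steel plate 140 mm in diameter, 8 mm thick, with six dark pockets, hanging 3 to 5.5 mm above the platen and off its centre towards the pillar, so that about 100 mm of bare platen lies open on the -y side. z up.
- mover_plate: The specimen-mover plate; origin at plate_under. It does not turn. A spring in its chuck holds it down on a stop: pushed up with more than about 6 N it lifts, then gives 1 mm for each 4 N.
- head: The fixed head arm on the pillar that carries the mover plate; origin on the pillar's axis at the level of plate_under. Above the plate: a spindle 28 mm thick, and from 58 mm above plate_under housings that reach at most 58 mm from the plate's axis on the open side, up to 222 mm above plate_under.
- mount_a: Black round specimen mount, 30 mm in diameter, 20 mm high, on the counter; origin under its centre. To be left alone.
- mount_b: A second such mount. To be left alone.
- paste_jar: White jar of polishing paste with a grey screw lid, 62 mm in diameter, 52 mm high, on the counter; origin under its centre. To be left alone.
Not all that is in view belongs to the job. Of the things that look like the gauge, the larger one is meant.

How it is judged:
On the way, in this order (a step that is already met when the one before it is completed fails the run):
1. the gauge is held in the fingers, its handle lifted clear of the counter (contact force between the fingers and gauge above 1 N and height (world z) of gauge_grip above 0.05 m), for 0.2 s.
2. the blade's tip has gone in under the mover plate, above the platen (horizontal distance between gauge_tip and plate_under below 0.067 m and z of gauge_tip in the frame of plate_under below 0 m and z of gauge_tip in the frame of platen_top above -0.0015 m), for 0.1 s.
At the end, for the whole second after the job is handed in: Gauge still held (over 2 N) and at rest; tip 10 mm or more inside the mover plate's rim; blade flat on the platen (within 2 degrees, tip within 1.5 mm); it bears on platen and plate with over 1 N each, on the plate under 15 N, and has lifted the plate less than 1 mm (contact force between the fingers and gauge above 2 N and contact force between gauge and mover_plate between 1 and 15 N and contact force between gauge and machine above 1 N and distance of plate_under from where it was at the start of the episode below 0.001 m and horizontal distance between gauge_tip and plate_under below 0.06 m and z of gauge_tip in the frame of platen_top below 0.0015 m and angle between gauge's own z axis and vertical below 0.035 rad and linear speed of gauge below 0.01 m/s); the arm keeps its last pose, push and grip.
It fails at once if the mover plate is forced up by more than 2.5 mm (distance of plate_under from where it was at the start of the episode above 0.0025 m).
It fails at once if a specimen mount or the paste jar is moved by more than 30 mm (distance of any of mount_a, mount_b, paste_jar from where it was at the start of the episode above 0.03 m).
It also fails if it takes over 56 s, if anything falls off the work surface, if the arm or the gripper's body presses on something with over 40 N, if the wrist force passes 120 N, or if a joint passes its speed limit or range.

## Robot

A 6-joint arm with a two-finger parallel gripper is mounted at the origin on the work surface. World frame = base frame: x ahead of the robot, y to its left, z up, the work surface at z = 0. Lengths are in m, angles in rad, forces in N, time in s.
With the tool pointing down it reaches from about 0.35 to 0.775 m from the base axis. Payload 5.5 kg.
Tool frame: the origin (TCP) lies between the finger pads; the fingertips stand 19 mm ahead of it and the grasp point (between the pads) is the TCP; z points along the fingers, x is the direction in which the jaws open and shut, and the axes are right-handed (so a half turn about z gives the same grasp; the last joint's range is limited). The gripper opens to 85 mm and grips with 20 to 120 N. Pads are 22 mm wide; open, the fingers measure 114 mm over their backs; the gripper's body (76 mm by 85 mm) begins 54 mm behind the grasp point. The pads swing forward as they close: fully open they stand 13 mm farther back than shut.
Start: joints at [1.031, 0.313, 0.046, 1.304, 0, 1.431], TCP at [0.224, 0.53, 0.25] pointing down, gripper open.
Joint ranges: [-2.76, 2.76], [-0.86, 1.69], [-1.03, 1.26], [-2.2, 2.34], [-1.47, 1.5], [-3.14, 3.14]. Speed limits (rad/s): [2.57, 2.57, 3.14, 3.14, 3.14, 3.14].

## Interface

Orientations are given as a unit quaternion [w, x, y, z].
In Python, from workcell import env gives the robot as it stands. The module is installed in compiled form; this text tells all that it offers.
- The arm moves only by the tool carry_out, never from a script. Its argument "steps" is a list of rows, each a list of 7 numbers: the gripper command: -1 is shut, 1 is fully open, values between are in proportion, then the shift along the tool's x, y, z in m, then the turn, a rotation vector about the tool's x, y, z in rad. A call has 1 to 20 rows; each row shifts and turns the commanded pose from where the row before left it, along the tool's axes as they then stand; what a row does not reach is not made up. A row lasts 1/8 s, in which the tool goes at most 62.5 mm and 10.7 degrees, less where a joint would pass 70% of its speed; a pose out of reach is approached as far as the arm can. A call with a gripper value outside its range is refused whole. The fingers move at their own pace and stop on an object; "grip_force" is the grip in N (left out, the last holds). Time passes only in rows, so rows that do not move let the fingers close. It gives the time, the measured TCP pose, the force and the opening at its end, in the units of the state.
- env.get_state(): the state, without advancing time (a new reading comes with each control period).
- env.read_camera(name): name is "side" or "top" or "wrist"; returns a dict with "color" (420x560x3 uint8, red, green, blue), "K" (3x3 intrinsics, pixels), "R" (3x3) and "t" (3): a world point X has camera coordinates R X + t. Camera axes: x right, y down, z forward; pixel columns grow to the right and rows downward; lengths in m; the calibration is good to about 2 mm. A picture is of the moment at which its call begins. There is no depth.
- env.hand_in(): hands the job in, once; it reports no verdict.
The state is a dict: "clock": time; "joint_pos": joint angles; "qvel": joint speeds; "tau": joint torques, N m; "tcp_pos": TCP position; "orientation": TCP orientation; "wrist_force": force on the tool from outside, world axes, zero at the start; "ft_torque": the same for the moment, N m; "finger_gap": finger opening in m.
Only numpy, scipy, OpenCV 4.12 (cv2) and the standard library are available. Lean on these libraries where they do the work, as an engineer would, in place of code of your own. Each camera call takes 0.05 s, during which the arm holds its last target. There are 200 camera calls.

## Working session

There is one attempt and no reset: what is moved stays moved. The work goes in short steps, Python scripts to look and compute and a tool call to move; the robot and the scene stay as the last step left them, time stands still between calls to the robot, and variables do not carry over. Pictures are saved under pics/ and viewed, about 8 in all and at most 12, crops included, and the job is handed in when it is done.

Besides the shell and the picture viewer there is one more tool, called as name([rows], argument=value, ...), one row to a line, values as JSON. carry_out: Moves the arm, as the interface text tells. Its arguments: {"type":"object","properties":{"steps":{"type":"array","items":{"type":"array","items":{"type":"number"}}},"grip_force":{"type":"number"}},"required":["steps"]}

```bash
mkdir -p pics; cat > h.py <<'E'
import numpy as np, cv2
from workcell import env
def snap(n,f,crop=None,s=1):
    c=env.read_camera(n); im=cv2.cvtColor(c["color"],cv2.COLOR_RGB2BGR)
    np.savez(f"pics/{f}.npz",K=c["K"],R=c["R"],t=c["t"],im=im)
    if crop: x0,y0,x1,y1=crop; im=im[y0:y1,x0:x1]
    cv2.imwrite(f"pics/{f}.png",cv2.resize(im,None,fx=s,fy=s,interpolation=cv2.INTER_CUBIC))
def ray(f,px,z):
    c=np.load(f"pics/{f}.npz"); K,R,t=c["K"],c["R"],c["t"]
    d=R.T@np.linalg.inv(K)@np.array([px[0],px[1],1.]); o=-R.T@t
    return o+d*(z-o[2])/d[2]
def proj(f,X):
    c=np.load(f"pics/{f}.npz"); p=c["K"]@(c["R"]@np.array(X)+c["t"]); return p[:2]/p[2]
E
python3 - <<'E'
from h import *
snap("top","top1",None,1.4); snap("side","side1",None,1.4)
for f in("top1","side1"):
    c=np.load(f"pics/{f}.npz"); print(c["K"].round(0).tolist(),(-c["R"].T@c["t"]).round(3),c["R"].round(2).tolist())
print(env.get_state())
E
```

```text
[[474.0, 0.0, 279.0], [0.0, 474.0, 204.0], [0.0, 0.0, 1.0]] [ 0.412 -0.008  1.57 ] [[-0.01, -1.0, 0.0], [-1.0, 0.0, -0.09], [0.09, -0.0, -1.0]]
[[443.0, 0.0, 272.0], [0.0, 443.0, 210.0], [0.0, 0.0, 1.0]] [ 0.973 -0.559  0.879] [[0.78, 0.62, 0.02], [0.48, -0.58, -0.65], [-0.4, 0.52, -0.76]]
{'clock': 0.1, 'joint_pos': array([1.03137865e+00, 3.13927445e-01, 4.50821122e-02, 1.30361102e+00,
       3.45255475e-06, 1.43121564e+00]), 'qvel': array([ 0.00016155, -0.00176873,  0.0035676 , -0.00123465, -0.00090667,
        0.00032624]), 'tau': array([ 2.90322081e-03, -4.81725204e+01,  2.99244708e+01,  1.28070338e-02,
       -1.04994272e-04,  2.15497823e-05]), 'tcp_pos': array([0.22360202, 0.5292718 , 0.24949252]), 'orientation': array([ 3.56400968e-04,  8.33446830e-01,  5.52599034e-01, -7.49600455e-04]), 'wrist_force': array([ 1.23793186, -0.27715071,  0.33829017]), 'ft_torque': array([-0.00132525,  0.00450243,  0.02772373]), 'finger_gap': 0.08548670309384426}
```

View pics/top1.png

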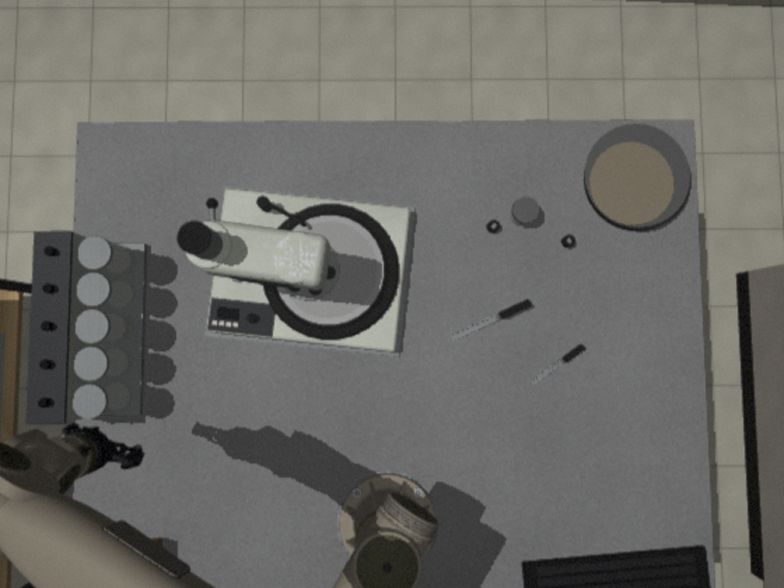

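View pics/side1.png

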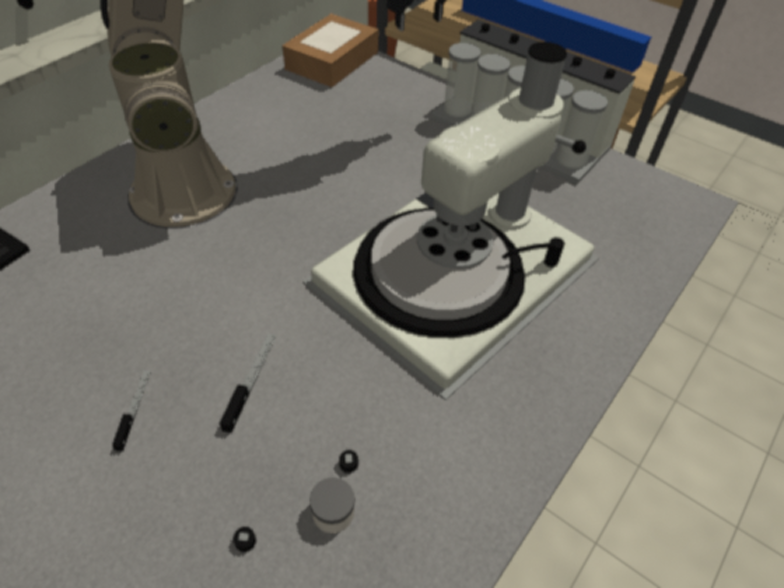

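```bash
python3 - <<'E'
from h import *
a=np.load("pics/top1.npz")["im"];b=np.load("pics/side1.npz")["im"]
r=lambda im,x0,y0,w,h,W,H:cv2.resize(im[y0:y0+h,x0:x0+w],(W,H),interpolation=cv2.INTER_CUBIC)
A=r(a,315,205,115,80,460,320)      # x4
B=r(a,140,130,160,125,340,266) 
C=r(b,245,130,140,110,560,440)     #x4 plate
out=np.zeros((600,800,3),np.uint8)
cv2.imwrite("pics/c1.png",np.hstack([r(a,315,205,100,75,400,300),r(a,140,130,160,120,400,300)]).copy() if 0 else
 np.vstack([np.hstack([r(a,315,205,100,75,400,300),r(a,200,130,100,75,400,300)]),np.hstack([r(b,245,130,100,75,400,300),r(b,140,230,100,75,400,300)])]))
E
```

```text
(no output)
```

View pics/c1.png

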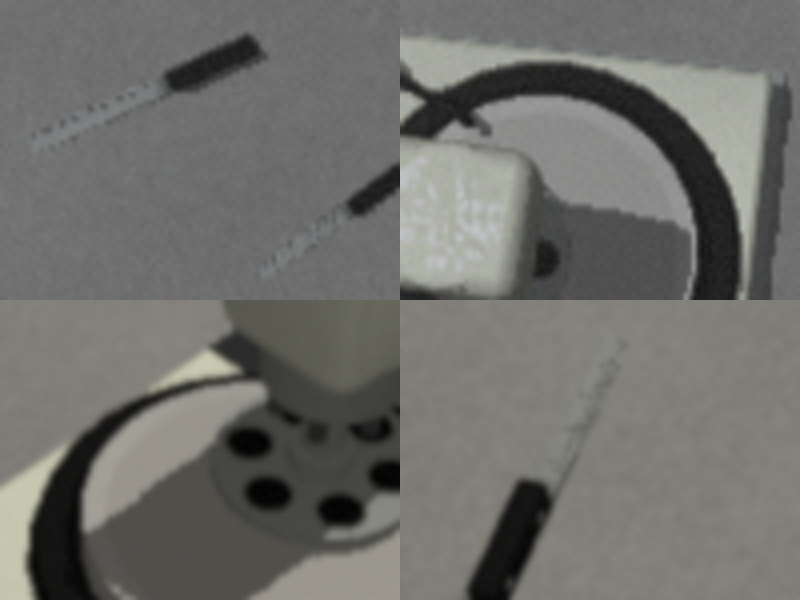

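```bash
python3 - <<'E'
from h import *
f="top1"
g=ray(f,(368.25,221),.028); t=ray(f,(324,240.75),.001); d=t-g
print("grip",g,"tip",t,"len",np.hypot(*d[:2]),"yaw",np.degrees(np.arctan2(d[1],d[0])))
ts=ray("side1",(195.5,240.75),.001); print("tip side",ts)
print("handle side proj",proj("side1",g)*1.4)
print("bowl c",ray(f,(236.1,194.2),.056))
P=[ray(f,np.array(p)/1.4,.04) for p in[(225,190),(414,208),(400,353),(206,334)]]
for a,b in((0,1),(1,2),(2,3),(3,0)):
    v=P[b]-P[a]; print(np.hypot(*v[:2]),np.degrees(np.arctan2(v[1],v[0])))
c=np.mean(P,0); print("deck centre",c)
E
```

```text
grip [ 0.48788063 -0.30057941  0.028     ] tip [ 0.4247473  -0.15829904  0.001     ] len 0.15565835423626082 yaw 113.92804928322651
tip side [ 0.43156786 -0.15417413  0.001     ]
handle side proj [230.81070931 402.97062295]
bowl c [0.5746522  0.12711757 0.056     ]
0.4442512714290597 -95.78104120361058
0.33866603124092054 174.1015209208174
0.4476024092874624 84.14070537888921
0.33807819167446557 -6.4665626693555325
deck centre [0.57965824 0.17323636 0.04      ]
```

```bash
cat >> h.py <<'E'
from scipy.spatial.transform import Rotation as Ro
def to(target,th=None):
    s=env.get_state(); w,x,y,z=s["orientation"]; R=Ro.from_quat([x,y,z,w]).as_matrix()
    cur=np.degrees(np.arctan2(R[1,0],R[0,0]))
    print("clk",round(s["clock"],2),"tcp",s["tcp_pos"].round(4),"th",cur.round(2),"tilt",R[:,2].round(4),"gap",round(s["finger_gap"],4),"F",s["wrist_force"].round(2),"M",s["ft_torque"].round(3))
    if target is not None: print("tool shift",(R.T@(np.array(target)-s["tcp_pos"])).round(4))
    if th is not None:
        Rt=np.array([[np.cos(th),np.sin(th),0],[np.sin(th),-np.cos(th),0],[0,0,-1]])
        print("rotvec",Ro.from_matrix(R.T@Rt).as_rotvec().round(4))
E
python3 -c "
from h import *
to([.488,-.301,.22],np.radians(24))"
```

```text
clk 0.1 tcp [0.2236 0.5293 0.2495] th 67.09 tilt [-9.0e-04 -1.4e-03 -1.0e+00] gap 0.0855 F [ 1.24 -0.28  0.34] M [-0.001  0.005  0.028]
tool shift [-0.6618  0.5667  0.0304]
rotvec [4.000e-04 1.700e-03 7.521e-01]
```

carry_out([
  [1,-0.0275,0.0117,0,0,0,0],
  [1,-0.0275,0.0117,0,0,0,0],
  [1,-0.0379,0.0339,0.0019,0,0,0],
  [1,-0.0379,0.0339,0.0019,0,0,0],
  [1,-0.0379,0.0339,0.0019,0,0,0],
  [1,-0.0379,0.0339,0.0019,0,0,0],
  [1,-0.0379,0.0339,0.0019,0,0,0],
  [1,-0.0379,0.0339,0.0019,0,0,0],
  [1,-0.0379,0.0339,0.0019,0,0,0],
  [1,-0.0379,0.0339,0.0019,0,0,0],
  [1,-0.0379,0.0339,0.0019,0,0,0],
  [1,-0.0379,0.0339,0.0019,0,0,0],
  [1,-0.0379,0.0339,0.0019,0,0,0],
  [1,-0.0379,0.0339,0.0019,0,0,0],
  [1,-0.0379,0.0339,0.0019,0,0,0],
  [1,-0.0379,0.0339,0.0019,0,0,0],
  [1,-0.0379,0.0339,0.0019,0,0,0],
  [1,-0.0379,0.0339,0.0019,0,0,0],
])

```text
clock: 2.35
tcp_pos: [0.4877, -0.3013, 0.2193]
orientation: [-0.0, 0.833, 0.553, 0.0]
wrist_force: [0.7, 0.3, 0.6]
finger_gap: 0.0854
```

carry_out([
  [1,0,0,0,0,0,0.125],
  [1,0,0,0,0,0,0.125],
  [1,0,0,0,0,0,0.125],
  [1,0,0,0,0,0,0.125],
  [1,0,0,0,0,0,0.125],
  [1,0,0,0,0,0,0.127],
  [1,0,0,0,0,0,0],
])

```text
clock: 3.22
tcp_pos: [0.4874, -0.2996, 0.2194]
orientation: [-0.0, 0.978, 0.209, -0.0]
wrist_force: [-0.3, 0.5, 0.3]
finger_gap: 0.0856
```

```bash
python3 -c "
from h import *
to([.488,-.301,.22],np.radians(24))
snap('wrist','w1',None,1.4)
print(proj('w1',[.488,-.301,.028])*1.4)"
```

```text
clk 3.23 tcp [ 0.4874 -0.2996  0.2194] th 24.08 tilt [-7.e-04  7.e-04 -1.e+00] gap 0.0856 F [-0.33  0.53  0.31] M [ 0.022 -0.072 -0.028]
tool shift [ 0.      0.0015 -0.0006]
rotvec [-0.0009  0.0004  0.0015]
[385.90400941 263.9819912 ]
```

View pics/w1.png

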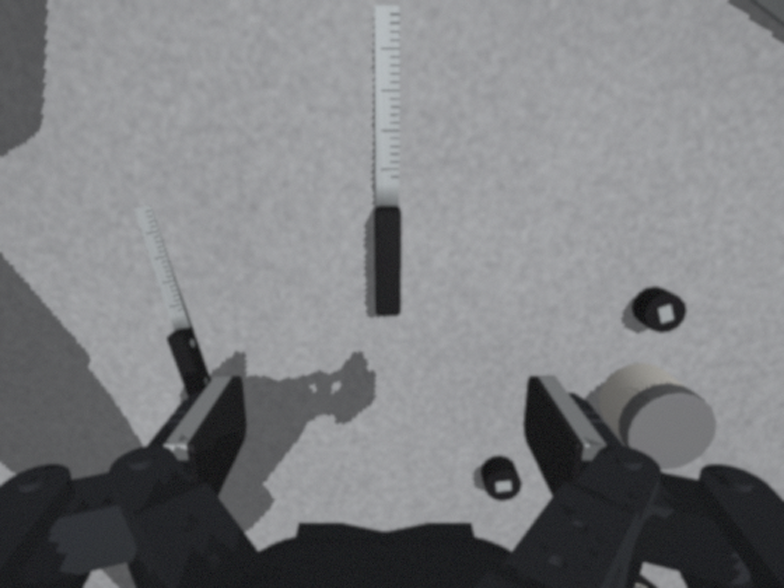

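```bash
python3 -c "
from h import *
g=ray('w1',np.array([387.5,260.5])/1.4,.028);t=ray('w1',np.array([388,6])/1.4,.0015);r=ray('w1',np.array([387.5,314])/1.4,.028);d=t-g
print(g,t,np.hypot(*d[:2]),np.degrees(np.arctan2(d[1],d[0])),r,np.linalg.norm(r-g))
to([g[0],g[1],.12],np.arctan2(d[1],d[0])-np.pi/2)
th=np.radians(24);u=np.array([np.cos(th),np.sin(th)]);v=np.array([u[1],-u[0]])
for n,p,z in(('mountB',(500,495),0.01),('jar',(667,420),.052),('mountA',(655,315),.01)):
    q=ray('w1',np.array(p)/1.4,z)-g; print(n,q[:2]@u,q[:2]@v)
"
```

```text
[ 0.48799641 -0.29835412  0.028     ] [ 0.42337565 -0.15342854  0.0015    ] 0.158679766742891 114.0315787396149 [ 0.50370604 -0.33331879  0.028     ] 0.03833172105770908
clk 3.27 tcp [ 0.4874 -0.2996  0.2195] th 24.14 tilt [-6.e-04  6.e-04 -1.e+00] gap 0.0858 F [-0.65  0.22 -0.08] M [-0.03  -0.099  0.003]
tool shift [ 0.0011 -0.0008  0.0995]
rotvec [-0.0008  0.0003  0.0019]
mountB 0.0949320121394077 0.20510023965455243
jar 0.19395275197068812 0.1073200015344162
mountA 0.19798543152882184 0.04512844971143368
```

carry_out([
  [1,0.001,-0.001,0.04,0,0,0.002],
  [1,0,0,0.04,0,0,0],
  [1,0,0,0.04,0,0,0],
  [1,0,0,0.03,0,0,0],
  [1,0,0,0.025,0,0,0],
  [1,0,0,0.0215,0,0,0],
  [1,0,0,0,0,0,0],
  [-1,0,0,0,0,0,0],
  [-1,0,0,0,0,0,0],
  [-1,0,0,0,0,0,0],
  [-1,0,0,0,0,0,0],
  [-1,0,0,0,0,0,0],
  [-1,0,0,0,0,0,0],
], grip_force=100)

```text
clock: 4.9
tcp_pos: [0.4886, -0.2988, 0.0244]
orientation: [0.001, 0.978, 0.207, 0.001]
wrist_force: [-1.0, 0.6, 6.1]
finger_gap: 0.0161
```

carry_out([
  [-1,0,0,0,0,0,0],
  [-1,0,0,0,0,0,0],
  [-1,0,0,-0.01,0,0,0],
  [-1,0,0,-0.02,0,0,0],
  [-1,0,0,-0.04,0,0,0],
  [-1,0,0,-0.04,0,0,0],
  [-1,0,0,-0.04,0,0,0],
  [-1,0,0,0,0,0,0],
  [-1,0,0,0,0,0,0],
])

```text
clock: 6.02
tcp_pos: [0.4877, -0.2982, 0.1729]
orientation: [-0.0, 0.978, 0.207, -0.0]
wrist_force: [0.9, 0.3, -1.8]
finger_gap: 0.0161
```

```bash
python3 -c "
from h import *
to(None)
snap('wrist','w2',None,1.4)
snap('side','s2')
b=np.load('pics/s2.npz')['im'];w=np.load('pics/w2.npz')['im']
r=lambda im,x0,y0,w,h,W,H:cv2.resize(im[y0:y0+h,x0:x0+w],(W,H),interpolation=cv2.INTER_CUBIC)
cv2.imwrite('pics/c2.png',np.hstack([r(w,180,0,200,240,400,480),r(b,100,160,133,160,400,480)]))
"
```

```text
clk 6.03 tcp [ 0.4877 -0.2982  0.1729] th 23.89 tilt [-6.e-04  6.e-04 -1.e+00] gap 0.0161 F [ 0.94  0.32 -1.76] M [-0.061  0.033 -0.023]
```

View pics/c2.png

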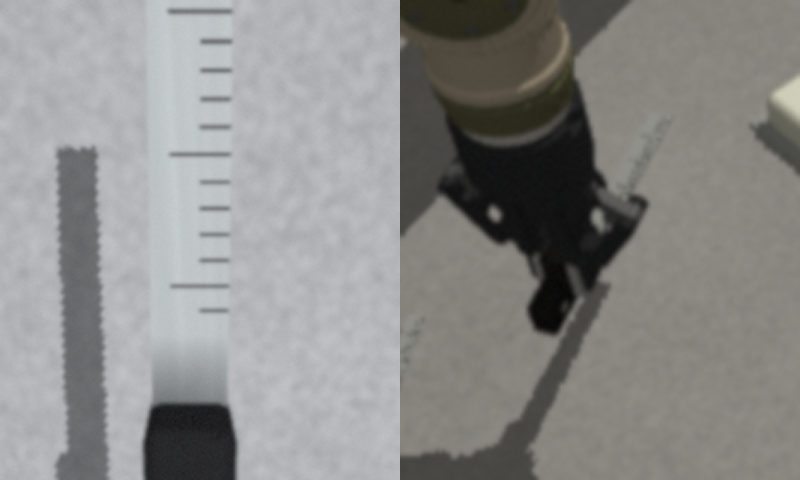

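carry_out([
  [-1,0,0,0,0,0,0.087],
  [-1,0,0,0,0,0,0.087],
  [-1,0,0,0,0,0,0.087],
  [-1,0,0,0,0,0,0.087],
  [-1,0,0,0,0,0,0.087],
  [-1,0,0,0,0,0,0.087],
  [-1,0,0,0,0,0,0],
])

```text
clock: 7.0
tcp_pos: [0.4874, -0.2979, 0.1719]
orientation: [-0.001, 0.999, -0.052, -0.001]
wrist_force: [0.5, -0.3, -0.8]
finger_gap: 0.0163
```

```bash
python3 -c "
from h import *
th=np.radians(-6)
to([.553,-.0803,.125],th)
# tip check from s2: predicted level tip vs observed
a=np.radians(113.9); 
for dz in(-.005,0,.005): print(dz,proj('s2',[.4877+.162*np.cos(a),-.2982+.162*np.sin(a),.1485+dz]))
c=np.load('pics/s2.npz')
"
```

```text
clk 7.0 tcp [ 0.4874 -0.2979  0.1719] th -5.96 tilt [-0.0022  0.0019 -1.    ] gap 0.0163 F [ 0.46 -0.28 -0.84] M [-0.027  0.018 -0.063]
tool shift [ 0.0428 -0.2232  0.0471]
rotvec [-0.0016  0.0024  0.0006]
-0.005 [186.65796745 199.11308595]
0 [186.37352446 197.60267478]
0.005 [186.08688351 196.08059234]
```

carry_out([
  [-1,0.007,-0.037,0,0,0,0],
  [-1,0.007,-0.037,0,0,0,0],
  [-1,0.007,-0.037,0,0,0,0],
  [-1,0.007,-0.037,0,0,0,0],
  [-1,0.007,-0.037,0.012,0,0,0],
  [-1,0.008,-0.038,0.015,0,0,0],
  [-1,0,0,0.02,0,0,0],
  [-1,0,0,0,0,0,0],
  [-1,0,0,0,0,0,0],
])

```text
clock: 8.12
tcp_pos: [0.5542, -0.0815, 0.1266]
orientation: [-0.0, 0.999, -0.052, -0.0]
wrist_force: [0.5, 0.0, -1.1]
finger_gap: 0.016
```

```bash
python3 -c "
from h import *
to([.553,-.0803,.10],np.radians(-6))
snap('wrist','w3');snap('side','s3')
b=np.load('pics/s3.npz')['im'];w=np.load('pics/w3.npz')['im']
r=lambda im,x0,y0,w,h,W,H:cv2.resize(im[y0:y0+h,x0:x0+w],(W,H),interpolation=cv2.INTER_CUBIC)
cv2.imwrite('pics/c3.png',np.vstack([r(b,200,110,200,75,800,300),r(w,80,0,400,150,800,300)]))
"
```

```text
clk 8.12 tcp [ 0.5542 -0.0815  0.1266] th -6.01 tilt [-2.e-04  1.e-04 -1.e+00] gap 0.016 F [ 0.52  0.03 -1.05] M [-0.032 -0.03   0.048]
tool shift [-0.0013 -0.0011  0.0266]
rotvec [-0.0001  0.0002 -0.0001]
```

View pics/c3.png

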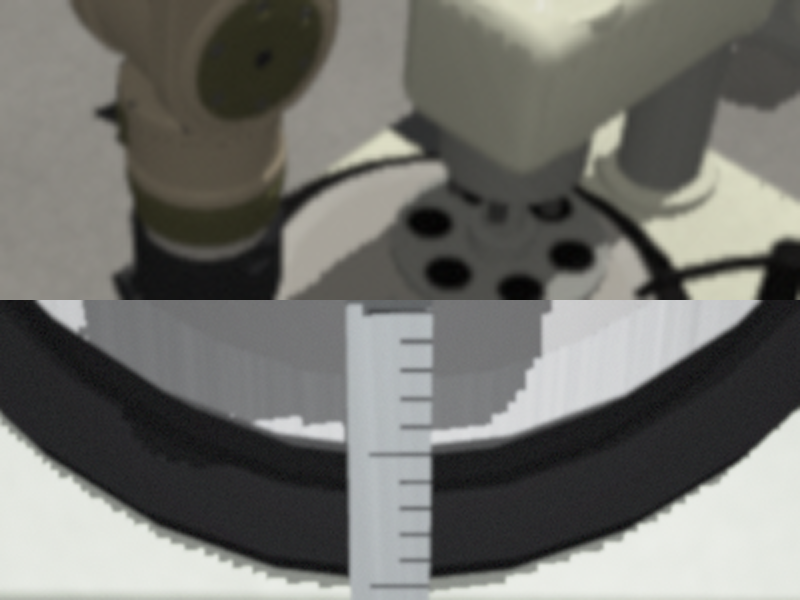

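carry_out([
  [-1,-0.001,-0.001,0.012,0,0,0],
  [-1,0,0,0.01,0,0,0],
  [-1,0,0,0,0,0,0],
  [-1,0,0,0.001,0,0,0],
  [-1,0,0,0.001,0,0,0],
  [-1,0,0,0,0,0,0],
])

```text
clock: 8.98
tcp_pos: [0.5534, -0.0801, 0.1025]
orientation: [-0.0, 0.999, -0.052, 0.0]
wrist_force: [-0.2, 0.5, -1.9]
finger_gap: 0.0159
```

```bash
python3 -c "
from h import *
to(None)
snap('side','s4')
b=np.load('pics/s4.npz')['im']
r=lambda im,x0,y0,w,h,W,H:cv2.resize(im[y0:y0+h,x0:x0+w],(W,H),interpolation=cv2.INTER_CUBIC)
cv2.imwrite('pics/c4.png',r(b,220,130,200,150,800,600))
"
```

```text
clk 8.97 tcp [ 0.5534 -0.0801  0.1025] th -6.01 tilt [ 3.e-04  0.e+00 -1.e+00] gap 0.0159 F [-0.21  0.47 -1.92] M [-0.106 -0.003  0.003]
```

View pics/c4.png

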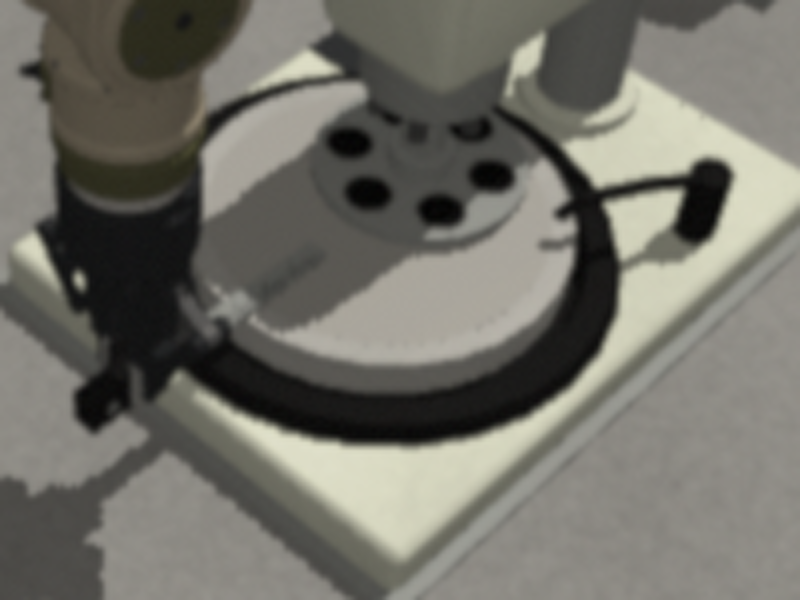

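```bash
python3 -c "
from h import *
u=np.array([.1045,.9945]);v=np.array([.9945,-.1045]);o=np.array([.5747,.1255])
for n,p,z in(('plate',(420,177),.087),('left',(312,162),.087),('bot',(425,240),.083),('tip',(322,253),.079)):
    q=ray('s4',(220+p[0]/4,130+p[1]/4),z);print(n,q.round(4),'s,x',(q[:2]-o)@u,(q[:2]-o)@v)
q=[.575+.045*.1045-.0697*0,.1255+.045*.9945,.087]
for a in range(0,360,45):
    P=[o[0]+.045*u[0]+.07*np.cos(np.radians(a)),o[1]+.045*u[1]+.07*np.sin(np.radians(a)),.087]
    print(a,((proj('s4',P)-[220,130])*4).round(0),end=' ')
"
```

```text
plate [0.5887 0.1649 0.087 ] s,x 0.040650976147587975 0.009805129219420566
left [0.5276 0.1319 0.087 ] s,x 0.0014193030028634029 -0.047554759597964825
bot [0.6204 0.1244 0.083 ] s,x 0.003719468684199923 0.045512953428523524
tip [0.5756 0.078  0.079 ] s,x -0.04719407620521072 0.005841752849935724
0 [505. 216.] 45 [520. 159.] 90 [472. 109.] 135 [393.  93.] 180 [324. 118.] 225 [305. 173.] 270 [349. 227.] 315 [434. 245.]
```

carry_out([
  [-1,0,0,0.001,0,0,0],
  [-1,0,0,0.001,0,0,0],
  [-1,0,0,0,0,0,0],
  [-1,0,0,0,0,0,0],
])

```text
clock: 9.52
tcp_pos: [0.5533, -0.0801, 0.1004]
orientation: [-0.0, 0.999, -0.052, -0.0]
wrist_force: [-0.2, -0.1, -1.9]
finger_gap: 0.0163
```

carry_out([
  [-1,0,0,0.001,0,0,0],
  [-1,0,0,0,0,0,0],
  [-1,0,0,0,0,0,0],
])

```text
clock: 9.9
tcp_pos: [0.5533, -0.0801, 0.0994]
orientation: [-0.0, 0.999, -0.052, -0.0]
wrist_force: [-0.0, 0.7, -0.9]
finger_gap: 0.0156
```

carry_out([
  [-1,0,0,0.001,0,0,0],
  [-1,0,0,0,0,0,0],
  [-1,0,0,0,0,0,0],
])

```text
clock: 10.28
tcp_pos: [0.5535, -0.0802, 0.0987]
orientation: [0.0, 0.999, -0.053, 0.0]
wrist_force: [-1.3, -1.1, 2.0]
finger_gap: 0.0159
```

carry_out([
  [-1,0,0,0.001,0,0,0],
  [-1,0,0,0,0,0,0],
  [-1,0,0,0,0,0,0],
])

```text
clock: 10.65
tcp_pos: [0.5536, -0.0803, 0.0981]
orientation: [0.0, 0.999, -0.052, 0.0]
wrist_force: [-3.0, -2.4, 6.3]
finger_gap: 0.0159
```

```bash
python3 -c "
from h import *
to(None)"
```

```text
clk 10.65 tcp [ 0.5536 -0.0803  0.0981] th -6.01 tilt [ 9.e-04 -2.e-04 -1.e+00] gap 0.0159 F [-3.05 -2.44  6.29] M [0.292 0.398 0.185]
```

carry_out([
  [-1,0,0,-0.0008,0,0,0],
  [-1,0,0,0,0,0,0],
  [-1,0,0,0,0,0,0],
])

```text
clock: 11.02
tcp_pos: [0.5535, -0.0803, 0.0984]
orientation: [0.0, 0.999, -0.053, 0.0]
wrist_force: [-0.8, -1.2, 4.3]
finger_gap: 0.0162
```

```bash
python3 -c "
from h import *
for i in range(3): to(None); env.read_camera('top')"
```

```text
clk 11.03 tcp [ 0.5535 -0.0803  0.0984] th -6.02 tilt [ 5.e-04 -2.e-04 -1.e+00] gap 0.0162 F [-0.82 -1.21  4.3 ] M [0.09  0.261 0.103]
clk 11.07 tcp [ 0.5535 -0.0802  0.0984] th -6.02 tilt [ 4.e-04 -2.e-04 -1.e+00] gap 0.0159 F [-2.08 -2.76  5.01] M [0.103 0.243 0.154]
clk 11.12 tcp [ 0.5535 -0.0802  0.0984] th -6.02 tilt [ 5.e-04 -2.e-04 -1.e+00] gap 0.0161 F [-1.28 -1.21  5.16] M [0.111 0.253 0.047]
```

carry_out([
  [-1,0,0,0,-0.008,0,0],
  [-1,0,0,0,0,0,0],
  [-1,0,0,0,0,0,0],
])

```text
clock: 11.55
tcp_pos: [0.5536, -0.0801, 0.0987]
orientation: [0.004, 0.999, -0.052, 0.0]
wrist_force: [-2.6, -2.0, 6.7]
finger_gap: 0.0163
```

```bash
python3 -c "
from h import *
for i in range(3): to(None); env.read_camera('top')"
```

```text
clk 11.55 tcp [ 0.5536 -0.0801  0.0987] th -6.01 tilt [-0.    -0.008 -1.   ] gap 0.0163 F [-2.59 -1.96  6.69] M [0.334 0.401 0.179]
clk 11.6 tcp [ 0.5536 -0.0801  0.0987] th -6.01 tilt [-0.    -0.008 -1.   ] gap 0.0159 F [-2.01 -2.09  6.98] M [0.299 0.376 0.166]
clk 11.65 tcp [ 0.5536 -0.0801  0.0987] th -6.01 tilt [-0.    -0.008 -1.   ] gap 0.0159 F [-2.89 -2.38  6.82] M [0.315 0.381 0.165]
```

carry_out([
  [-1,0,0,-0.0012,0,0,0],
  [-1,0,0,0,0,0,0],
  [-1,0,0,0,0,0,0],
])

```text
clock: 12.08
tcp_pos: [0.5535, -0.08, 0.0993]
orientation: [0.004, 0.999, -0.052, -0.0]
wrist_force: [-0.7, -1.1, 3.6]
finger_gap: 0.0161
```

```bash
python3 -c "
from h import *
for i in range(2): to(None); env.read_camera('top')
snap('top','t5')
b=np.load('pics/t5.npz')['im']
s=np.load('pics/s4.npz')['im']
snap('side','s5');s=np.load('pics/s5.npz')['im']
r=lambda im,x0,y0,w,h,W,H:cv2.resize(im[y0:y0+h,x0:x0+w],(W,H),interpolation=cv2.INTER_CUBIC)
cv2.imwrite('pics/c5.png',np.hstack([r(b,200,140,110,130,400,473),r(s,260,150,88,104,400,473)]))
"
```

```text
clk 12.07 tcp [ 0.5535 -0.08    0.0993] th -6.02 tilt [-6.0e-04 -7.8e-03 -1.0e+00] gap 0.0161 F [-0.73 -1.12  3.64] M [ 0.145  0.044 -0.036]
clk 12.12 tcp [ 0.5534 -0.08    0.0993] th -6.02 tilt [-7.0e-04 -7.7e-03 -1.0e+00] gap 0.0163 F [ 0.75 -0.91  3.29] M [0.137 0.023 0.02 ]
```

View pics/c5.png

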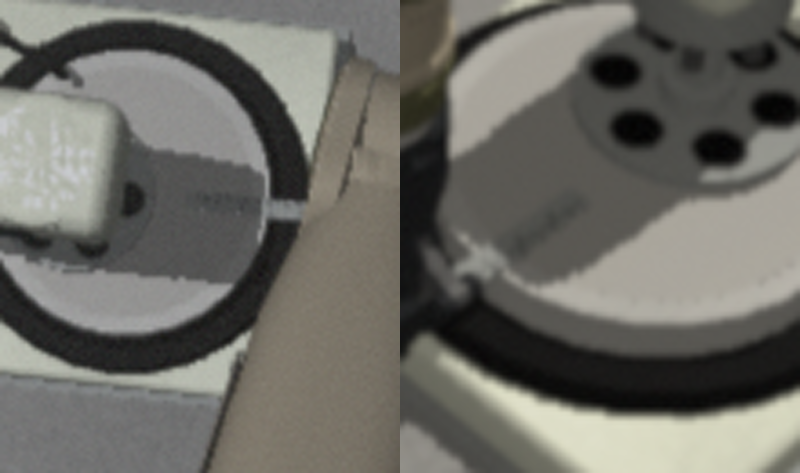

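carry_out([
  [-1,0,-0.004,0,0,0,0],
  [-1,0,-0.004,-0.0001,0,0,0],
  [-1,0,-0.004,0,0,0,0],
  [-1,0,-0.004,0,0,0,0],
  [-1,0,-0.004,-0.0001,0,0,0],
  [-1,0,-0.004,0,0,0,0],
  [-1,0,-0.004,0,0,0,0],
  [-1,0,-0.004,-0.0001,0,0,0],
  [-1,0,0,0,0,0,0],
  [-1,0,0,0,0,0,0],
])

```text
clock: 13.52
tcp_pos: [0.5567, -0.0477, 0.0994]
orientation: [0.003, 0.999, -0.052, -0.0]
wrist_force: [0.4, 1.2, 1.3]
finger_gap: 0.0164
```

```bash
python3 -c "
from h import *
for i in range(3): to(None); env.read_camera('top')
snap('side','s6');s=np.load('pics/s6.npz')['im'];w=env.read_camera('wrist')['color'][:,:,::-1]
r=lambda im,x0,y0,w,h,W,H:cv2.resize(im[y0:y0+h,x0:x0+w],(W,H),interpolation=cv2.INTER_CUBIC)
cv2.imwrite('pics/c6.png',np.hstack([r(w,180,0,200,240,400,480),r(s,260,140,88,106,400,480)]))
"
```

```text
clk 13.53 tcp [ 0.5567 -0.0477  0.0994] th -5.99 tilt [-7.0e-04 -6.7e-03 -1.0e+00] gap 0.0164 F [0.41 1.23 1.33] M [ 0.655 -0.062 -0.02 ]
clk 13.57 tcp [ 0.5566 -0.0478  0.0994] th -5.99 tilt [-9.0e-04 -6.9e-03 -1.0e+00] gap 0.0163 F [0.36 2.13 2.37] M [ 0.605 -0.12   0.004]
clk 13.62 tcp [ 0.5566 -0.0479  0.0993] th -6.0 tilt [-9.0e-04 -7.1e-03 -1.0e+00] gap 0.0162 F [-0.71  1.2   2.38] M [ 0.594 -0.063  0.065]
```

View pics/c6.png

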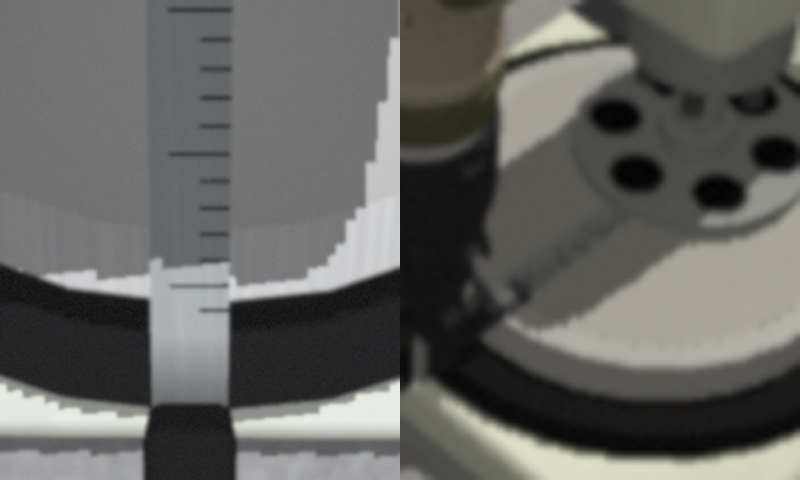

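carry_out([
  [-1,0,-0.002,0,0,0,0],
  [-1,0,-0.002,0,0,0,0],
  [-1,0,-0.002,0,0,0,0],
  [-1,0,-0.002,-0.0001,0,0,0],
])

```text
clock: 14.28
tcp_pos: [0.5576, -0.0403, 0.0995]
orientation: [0.004, 0.999, -0.053, -0.0]
wrist_force: [0.4, -1.3, 1.6]
finger_gap: 0.0161
```

carry_out([
  [-1,0,-0.002,0,0,0,0],
  [-1,0,-0.002,0,0,0,0],
  [-1,0,-0.002,0,0,0,0],
])

```text
clock: 14.65
tcp_pos: [0.5582, -0.0342, 0.0994]
orientation: [0.004, 0.999, -0.052, -0.0]
wrist_force: [0.1, -1.9, 1.5]
finger_gap: 0.016
```

carry_out([
  [-1,0,-0.002,0,0,0,0],
  [-1,0,-0.002,0,0,0,0],
  [-1,0,0,0,0,0,0],
])

```text
clock: 15.02
tcp_pos: [0.5586, -0.03, 0.0994]
orientation: [0.004, 0.999, -0.052, -0.0]
wrist_force: [0.1, 0.6, 0.5]
finger_gap: 0.0159
```

```bash
python3 -c "
from h import *
for i in range(3): to(None); env.read_camera('top')"
```

```text
clk 15.03 tcp [ 0.5586 -0.03    0.0994] th -6.0 tilt [-7.0e-04 -7.4e-03 -1.0e+00] gap 0.0159 F [0.12 0.62 0.46] M [ 0.355 -0.102 -0.054]
clk 15.07 tcp [ 0.5586 -0.03    0.0994] th -6.0 tilt [-7.0e-04 -7.2e-03 -1.0e+00] gap 0.0159 F [ 0.44 -0.42  1.96] M [ 0.39  -0.056 -0.117]
clk 15.12 tcp [ 0.5586 -0.03    0.0994] th -6.01 tilt [-7.0e-04 -7.2e-03 -1.0e+00] gap 0.0159 F [-0.02  0.35  1.17] M [ 0.425 -0.178 -0.032]
```

carry_out([
  [-1,0,-0.002,0,0,0,0],
  [-1,0,-0.002,0,0,0,0],
  [-1,0,0,0,0,0,0],
])

```text
clock: 15.55
tcp_pos: [0.5591, -0.0262, 0.0994]
orientation: [0.004, 0.999, -0.052, -0.0]
wrist_force: [-0.3, -0.0, 2.0]
finger_gap: 0.0161
```

carry_out([
  [-1,0,-0.002,0,0,0,0],
  [-1,0,-0.002,0,0,0,0],
  [-1,0,0,0,0,0,0],
])

```text
clock: 15.92
tcp_pos: [0.5595, -0.0221, 0.0994]
orientation: [0.004, 0.999, -0.052, -0.0]
wrist_force: [0.2, -1.2, 2.3]
finger_gap: 0.0158
```

```bash
python3 -c "
from h import *
for i in range(3): to(None); env.read_camera('top')"
```

```text
clk 15.93 tcp [ 0.5595 -0.0221  0.0994] th -6.0 tilt [-6.0e-04 -7.6e-03 -1.0e+00] gap 0.0158 F [ 0.17 -1.18  2.31] M [ 0.243 -0.072 -0.097]
clk 15.97 tcp [ 0.5595 -0.0221  0.0993] th -6.01 tilt [-6.0e-04 -7.5e-03 -1.0e+00] gap 0.0161 F [-0.06 -0.14  2.26] M [ 0.268 -0.041 -0.045]
clk 16.02 tcp [ 0.5595 -0.0221  0.0993] th -6.0 tilt [-6.0e-04 -7.4e-03 -1.0e+00] gap 0.0165 F [-0.09 -0.06  1.72] M [ 0.389 -0.063 -0.025]
```

carry_out([
  [-1,0,-0.002,0,0,0,0],
  [-1,0,-0.002,-0.0001,0,0,0],
  [-1,0,0,0,0,0,0],
])

```text
clock: 16.45
tcp_pos: [0.5599, -0.0182, 0.0994]
orientation: [0.004, 0.999, -0.052, -0.0]
wrist_force: [0.3, 0.1, 1.0]
finger_gap: 0.0159
```

carry_out([
  [-1,0,-0.002,0,0,0,0],
  [-1,0,-0.002,0,0,0,0],
  [-1,0,0,0,0,0,0],
])

```text
clock: 16.82
tcp_pos: [0.5603, -0.0142, 0.0993]
orientation: [0.004, 0.999, -0.052, -0.0]
wrist_force: [-0.1, -0.0, 1.6]
finger_gap: 0.0162
```

```bash
python3 -c "
from h import *
for i in range(3): to(None); env.read_camera('top')"
```

```text
clk 16.82 tcp [ 0.5603 -0.0142  0.0993] th -6.0 tilt [-8.0e-04 -7.6e-03 -1.0e+00] gap 0.0162 F [-0.06 -0.01  1.65] M [ 0.275 -0.07  -0.003]
clk 16.88 tcp [ 0.5603 -0.0141  0.0993] th -6.0 tilt [-8.0e-04 -7.4e-03 -1.0e+00] gap 0.0161 F [-0.31  0.43  1.71] M [0.366 0.011 0.002]
clk 16.93 tcp [ 0.5603 -0.0141  0.0994] th -6.0 tilt [-7.0e-04 -7.3e-03 -1.0e+00] gap 0.0164 F [0.09 0.7  2.11] M [ 0.311 -0.081  0.003]
```

carry_out([
  [-1,0,-0.002,0,0,0,0],
  [-1,0,-0.002,0,0,0,0],
  [-1,0,0,0,0,0,0],
])

```text
clock: 17.35
tcp_pos: [0.5607, -0.0102, 0.0994]
orientation: [0.004, 0.999, -0.052, -0.0]
wrist_force: [-0.3, -0.1, 1.0]
finger_gap: 0.0157
```

carry_out([
  [-1,0,-0.002,0,0,0,0],
  [-1,0,-0.002,-0.0001,0,0,0],
  [-1,0,0,0,0,0,0],
])

```text
clock: 17.73
tcp_pos: [0.5611, -0.0062, 0.0994]
orientation: [0.004, 0.999, -0.052, -0.0]
wrist_force: [-0.2, -0.9, 2.3]
finger_gap: 0.0159
```

```bash
python3 -c "
from h import *
for i in range(3): to(None); env.read_camera('top')"
```

```text
clk 17.73 tcp [ 0.5611 -0.0062  0.0994] th -6.0 tilt [-8.0e-04 -7.5e-03 -1.0e+00] gap 0.0159 F [-0.16 -0.86  2.29] M [ 0.247 -0.069 -0.085]
clk 17.77 tcp [ 0.5611 -0.0062  0.0993] th -6.0 tilt [-8.0e-04 -7.4e-03 -1.0e+00] gap 0.0161 F [-0.22 -0.46  1.5 ] M [ 0.305 -0.047 -0.035]
clk 17.82 tcp [ 0.5611 -0.0062  0.0993] th -6.0 tilt [-8.0e-04 -7.3e-03 -1.0e+00] gap 0.0159 F [0.49 0.03 1.7 ] M [ 0.399 -0.093 -0.037]
```

carry_out([
  [-1,0,-0.002,0,0,0,0],
  [-1,0,-0.002,0,0,0,0],
  [-1,0,0,0,0,0,0],
])

```text
clock: 18.25
tcp_pos: [0.5615, -0.0031, 0.0994]
orientation: [0.005, 0.999, -0.053, -0.0]
wrist_force: [-1.3, -5.9, 1.6]
finger_gap: 0.0163
```

```bash
python3 -c "
from h import *
for i in range(3): to(None); env.read_camera('top')
snap('side','s7');s=np.load('pics/s7.npz')['im'];w=env.read_camera('wrist')['color'][:,:,::-1]
r=lambda im,x0,y0,w,h,W,H:cv2.resize(im[y0:y0+h,x0:x0+w],(W,H),interpolation=cv2.INTER_CUBIC)
cv2.imwrite('pics/c7.png',np.hstack([r(w,180,0,200,240,400,480),r(s,260,140,88,106,400,480)]))
"
```

```text
clk 18.25 tcp [ 0.5615 -0.0031  0.0994] th -6.04 tilt [-9.0e-04 -9.3e-03 -1.0e+00] gap 0.0163 F [-1.33 -5.86  1.61] M [-0.57  -0.011 -0.009]
clk 18.3 tcp [ 0.5615 -0.0031  0.0994] th -6.04 tilt [-9.0e-04 -9.2e-03 -1.0e+00] gap 0.016 F [-0.55 -4.51  1.87] M [-0.594  0.045 -0.054]
clk 18.35 tcp [ 0.5615 -0.0031  0.0994] th -6.04 tilt [-9.0e-04 -9.1e-03 -1.0e+00] gap 0.016 F [-0.88 -4.77  2.75] M [-0.521  0.026 -0.039]
```

View pics/c7.png

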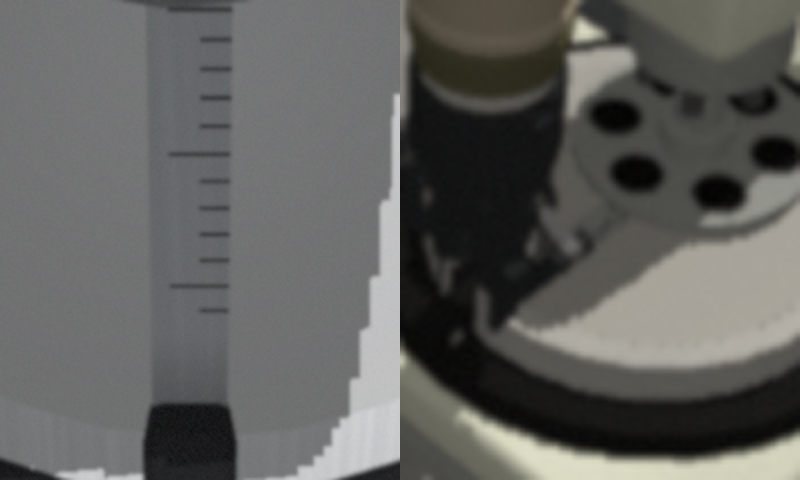

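carry_out([
  [-1,0,-0.001,0,0,0,0],
  [-1,0,0,0,0,0,0],
  [-1,0,0,0,0,0,0],
  [-1,0,0,0,0,0,0],
])

```text
clock: 19.0
tcp_pos: [0.5616, -0.0025, 0.0994]
orientation: [0.005, 0.999, -0.053, -0.0]
wrist_force: [-0.8, -5.3, 1.8]
finger_gap: 0.016
```

```bash
python3 -c "
from h import *
for i in range(4): to(None); env.read_camera('top')"
```

```text
clk 19.0 tcp [ 0.5616 -0.0025  0.0994] th -6.06 tilt [-0.001  -0.0098 -1.    ] gap 0.016 F [-0.78 -5.35  1.83] M [-0.758  0.078  0.024]
clk 19.05 tcp [ 0.5615 -0.0025  0.0994] th -6.06 tilt [-0.0011 -0.0098 -1.    ] gap 0.0158 F [-1.26 -6.75  0.9 ] M [-0.868  0.078  0.015]
clk 19.1 tcp [ 0.5615 -0.0025  0.0994] th -6.06 tilt [-0.0011 -0.0099 -1.    ] gap 0.016 F [-1.47 -6.66  1.73] M [-0.793  0.095  0.011]
clk 19.15 tcp [ 0.5616 -0.0025  0.0994] th -6.06 tilt [-0.001  -0.0099 -1.    ] gap 0.0161 F [-0.99 -6.63  1.39] M [-0.827  0.085 -0.03 ]
```

```bash
python3 -c "
from h import *
env.hand_in(); to(None)"
```

```text
the job is handed in; nothing more can be done
the job is handed in; nothing more can be done
```

The taper gauge is under the rim of the mover plate, snug between platen and plate. I handed the job in at about 19 s with the gripper still holding the handle at 100 N; the hand-in gives no verdict.

- **Pick-up:** I took the larger of the two gauges, turned it to line up with the machine, and laid the blade on the open side of the platen. The touch-down showed as a rise in upward force of about 3 N. I then slid it in along the machine axis.
- **Contact:** After about 77 mm of sliding, the resistance along the slide rose from about 0 to 5 N. I pushed 1 mm more: the tool moved 0.6 mm and the resistance reached about 6.5 N.
- **Depth:** The tip is about 58 mm inside the rim, which means a gap of about 4.9 mm. This rests on a rim position estimated from the pictures, good to several millimetres.
- **At hand-in:** The tool was still and tilted tip-down by about 0.6 degrees. The finger opening was steady at 16 mm, although the handle is 18 mm wide; it stayed there throughout.
- **Not measured directly:**
  - The force on the plate and its lift are worked out from the wedge slope: at most about 0.25 mm of lift and roughly 6–7 N.
  - How flat the blade lies on the platen I inferred from the tool tilt and forces, not from a picture.
- **Disagreements:** Positions from the side camera differed by about 5 mm from those I expected from the top camera and the tool position. The tip and the plate were off by similar amounts, so the aim still held.

The mounts and the paste jar were never approached.

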